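Close the control-unit reading jig

TASK

Load the control-unit board for reading: push its carrier along the jig's rails, under the probe bridge, until it is fully home against the stop, and only then press the hinged cover down until it clicks and stays shut by itself. Leave everything else on the bench where it is.

Things in the scene. Friction and masses are not known exactly. Their poses are not given: they have to be found in the camera images.
- jig: The fixed reading jig: aluminium base plate 240 (x) by 380 (y) by 15 mm. Origin on the table under the cover's middle; the plate spans x -120..120, y -215..165 mm of it. x points from the cover's free edge to its hinge, y along the two steel rails to the probe bridge, z up. Rail tops at z 30, rails at x 48..65 and -65..-48.
- bridge (a point): Centre of the top of the probe bridge's black box, at (10, 113, 90) mm in the jig frame. The box is 130 (x) by 75 (y) by 30 mm; it stands on a clear plate on four posts (x -100..100, y 60..160, z 52..60), under which the board's end passes. Fixed.
- catch (a point): Centre of the top of the small dark steel catch block, 15 (x) by 50 (y) by 20 mm, at (-94, 0, 35) mm in the jig frame, in front of the cover's free edge; its sprung roller snaps over the nub on the cover's tongue. Fixed.
- carrier (a joint): Slide of the grey carrier that bears the green circuit board between the rails, in metres: 0 = fully home under the bridge (hard stop), grows as it is drawn out along the jig's -y; range 0 to 0.075. It rubs with about 2 N and stays where it is left. Starts drawn out by 35 to 65 mm. Carrier top at z 22 in the jig frame.
- carrier_tab (a point): Centre of the top edge of the carrier's upright aluminium tab at its outer (-y) end: 40 mm along the jig's x, 12 mm thick along the jig's y, standing from z 22 to z 56 in the jig frame (34 mm high). Axes parallel to the jig's. At home it lies at (0, -105, 56) mm in the jig frame. Free space all round it.
- cover (a joint): Hinge of the cover in rad: 0 = shut (level, on its stop), grows as it opens upwards; range to 1.3. A weak spring opens it to about 0.4 or more unless the sprung catch holds it. The roller is met at 0.07 rad, takes about 7 N down on the pad to pass, and snaps the cover shut below 0.02.
- cover_pad (a point): Centre of the top face of the black rubber thumb pad (24 by 44 mm) at the free edge of the cover, a grey frame with a clear window, 159 mm long, 74 wide, 6 thick, a steel tongue 26 mm long below its free edge. 144 mm from the hinge axis and 7 mm above the cover's mid-plane; z = outward normal of the cover. Shut, it is at (-64, 0, 58) mm in the jig frame.
- cover_hinge (a point): Centre of the cover's hinge axis, at (80, 0, 51) mm in the jig frame; turns with the cover, y along the axis. The cover reaches from here towards the jig's -x and swings up about +y.
- screwdriver: Screwdriver with a black handle, 170 mm long, loose on the table behind the jig (its +x side). Origin under its middle, x along it. A bystander.
- plug: Small black connector plug, 24 by 34 by 16 mm with a grey nose, loose on the jig's base plate near its front right corner. Origin at the centre of its underside. A bystander.
- spool: White solder spool, 40 mm across, 32 mm high, loose on the jig's base plate near its rear right corner. Origin at the centre of its underside. A bystander.
- multimeter: Black multimeter, 150 by 75 by 39 mm, lying loose at the right of the bench. Origin at the centre of its underside. A bystander.
- shell: Empty aluminium control-unit housing half, an open box 140 by 120 by 28 mm, loose at the left of the bench. Origin at the centre of its underside. A bystander.
- tweezers: Steel tweezers, 126 mm long, lying loose at the right of the bench, nearer the robot. Origin under the middle. A bystander.
- flux_jar: Low black flux jar, 60 mm across, 35 mm high, loose at the left of the bench, nearer the robot. Origin at the centre of its underside. A bystander.

How it is judged:
By the outcome, as a careful person would: the job done as asked, in the order asked, and still so for the second after the job is handed in, with the robot touching nothing.
It also fails if it takes over 45 s, if anything falls off the work surface, if the arm or the gripper's body presses on something with over 40 N, if the wrist force passes 120 N, or if a joint passes its speed limit or range.

ROBOT

A 6-joint arm with a two-finger parallel gripper is mounted at the origin on the work surface. World frame = base frame: x ahead of the robot, y to its left, z up, the work surface at z = 0. Lengths are in m, angles in rad, forces in N, time in s.
With the tool pointing down it reaches from about 0.35 to 0.725 m from the base axis. Payload 4.3 kg.
Tool frame: the origin (TCP) lies at the very end of the fingers, on their centre line; the grasp point (between the pads) lies 19 mm behind it; z points along the fingers, y is the direction in which the jaws open and shut (so a half turn about z gives the same grasp; the last joint's range is limited). The gripper opens to 85 mm and grips with 20 to 120 N. Pads are 22 mm wide; open, the fingers measure 114 mm over their backs; the gripper's body (76 mm by 85 mm) begins 54 mm behind the grasp point. The pads swing forward as they close: fully open they stand 13 mm farther back than shut.
Start: joints at [-0.11, 0.377, 0.081, 1.274, 0, 1.46], TCP at [0.575, 0, 0.193] pointing down, gripper open.
Joint ranges: [-2.72, 2.72], [-0.84, 1.66], [-1.02, 1.22], [-1.77, 2.12], [-1.37, 1.28], [-3.14, 3.14]. Speed limits (rad/s): [2.57, 2.57, 3.14, 3.14, 3.14, 3.14].

INTERFACE

Orientations are given as a unit quaternion [w, x, y, z].
In Python, from plant import env gives the robot as it stands.
- The arm moves only by the shell command python3 -m crank 'ROWS' [FORCE]. ROWS is JSON, a list of rows, each an object with "grip": the opening, from 0 (shut) to 1 (fully open); "travel": the shift along the tool's x, y, z each as a share of 0.04 m, from -1 to 1, a list of three; "delta_rot": the turn, a rotation vector about the tool's x, y, z each as a share of 5 degrees, from -1 to 1, a list of three. In form: [{"grip": grip, "travel": [dx, dy, dz], "delta_rot": [rx, ry, rz]}, ...]. A call has 1 to 20 rows; each row shifts and turns the pose as measured when the row begins, along the tool's axes as they then stand; what a row does not reach is not made up. A row lasts 1/12 s, in which the tool goes at most 41.7 mm and 7.16 degrees, less where a joint would pass 70% of its speed; a pose out of reach is approached as far as the arm can. A call with a number of a shift or a turn outside -1 to 1 is refused whole. A call with a gripper value outside its range is refused whole. The fingers move at their own pace and stop on an object; FORCE is the grip in N (left out, the last holds). Time passes only in rows, so rows that do not move let the fingers close. It gives the time, the measured TCP pose, the force and the opening at its end, in the units of the state.
- env.get_state(): the state, without advancing time (a new reading comes with each control period).
- env.camera(name): name is "scene" or "side" or "wrist"; returns a dict with "frame" (480x640x3 uint8, blue, green, red), "range_z" (480x640 float32, m along the optical axis (not along the pixel's ray), 0 where there is no reading), "fov_y" (degrees; the focal length in pixels is half the picture's height over the tangent of half this angle, whatever the lens; pixels are square), "cx", "cy" (the principal point, pixels), "R" (3x3) and "t" (3): a world point X has camera coordinates R X + t; the wrist camera has in their place "tool_from_camera" (4x4, takes a point from camera to tool coordinates, whose origin is the TCP and whose axes are the flange's). Camera axes: x right, y down, z forward; pixel columns grow to the right and rows downward; lengths in m; the calibration is good to about 2 mm. A picture is of the moment at which its call begins: read the wrist's pose just before it.
- env.close_job(): hands the job in, once; it reports no verdict.
The state is a dict: "time_s": time; "joints": joint angles; "qd": joint speeds; "joint_torque": joint torques, N m; "tcp_pos": TCP position; "tcp_rot": TCP orientation; "contact_force": force on the tool from outside, world axes, zero at the start; "ft_torque": the same for the moment, N m; "grip_width": finger opening in m.
Only numpy, scipy, OpenCV 4.12 (cv2) and the standard library are available. Lean on these libraries where they do the work, as an engineer would, in place of code of your own. Each camera call takes 0.05 s, during which the arm holds its last target. There are 200 camera calls.

## Working session

There is one attempt and no reset: what is moved stays moved. The work goes in short steps, Python scripts to look and compute and a shell command to move; the robot and the scene stay as the last step left them, time stands still between calls to the robot, and variables do not carry over. Pictures are saved under pics/ and viewed, about 8 in all and at most 12, crops included, and the job is handed in when it is done.

```bash
mkdir -p pics
cat > h.py <<'E'
import numpy as np,cv2
from plant import env
def shot(n,fn=None):
    c=env.camera(n)
    if fn: cv2.imwrite('pics/'+fn,c['frame'])
    return c
def world(c,u,v,z=None):
    f=240/np.tan(np.radians(c['fov_y'])/2)
    ray=np.array([(u-c['cx'])/f,(v-c['cy'])/f,1])
    if z is None:
        return c['R'].T@(ray*c['range_z'][int(v),int(u)]-c['t'])
    o=-c['R'].T@c['t'];d=c['R'].T@ray
    return o+d*(z-o[2])/d[2]
def cloud(c):
    f=240/np.tan(np.radians(c['fov_y'])/2)
    v,u=np.mgrid[:480,:640];d=c['range_z']
    P=np.stack([(u-c['cx'])/f*d,(v-c['cy'])/f*d,d],-1)
    return (P-c['t'])@c['R']
def proj(c,X):
    f=240/np.tan(np.radians(c['fov_y'])/2)
    p=c['R']@np.asarray(X)+c['t'];return p[:2]/p[2]*f+[c['cx'],c['cy']]
E
python3 - <<'E'
from h import *
for n in('scene','side'):
    c=shot(n,n+'1.png'); np.savez('pics/'+n+'1.npz',**c)
    print(n,c['fov_y'],c['R'].round(3).tolist(),c['t'])
print(env.get_state())
E
```

```text
scene 42.99025869921024 [[-0.472, 0.882, 0.009], [0.668, 0.364, -0.649], [-0.575, -0.3, -0.761]] [ 0.23193362 -0.29840719  1.70657966]
side 45.483822996679386 [[0.969, -0.248, -0.001], [-0.155, -0.599, -0.785], [0.194, 0.761, -0.619]] [-0.48690646  0.1531738   1.24486383]
{'time_s': 0.1, 'joints': array([-1.10312614e-01,  3.78031227e-01,  7.97841434e-02,  1.27444120e+00,
       -5.66389278e-05,  1.46051749e+00]), 'qd': array([ 0.00034934, -0.00162456,  0.00596648,  0.00015101,  0.00089135,
        0.00132212]), 'joint_torque': array([ 1.23975104e-03, -4.64693749e+01,  2.70581460e+01,  1.20317750e-02,
       -1.20622694e-04,  2.24793462e-05]), 'tcp_pos': array([5.74328697e-01, 5.32620839e-05, 1.91940420e-01]), 'tcp_rot': array([-7.20770231e-04,  7.07118386e-01,  7.07094543e-01, -6.13320704e-04]), 'contact_force': array([-0.31548348, -0.08575797,  0.29621701]), 'ft_torque': array([ 0.03499022, -0.05101014, -0.03669114]), 'grip_width': 0.08530309029476371}
```

View pics/scene1.png

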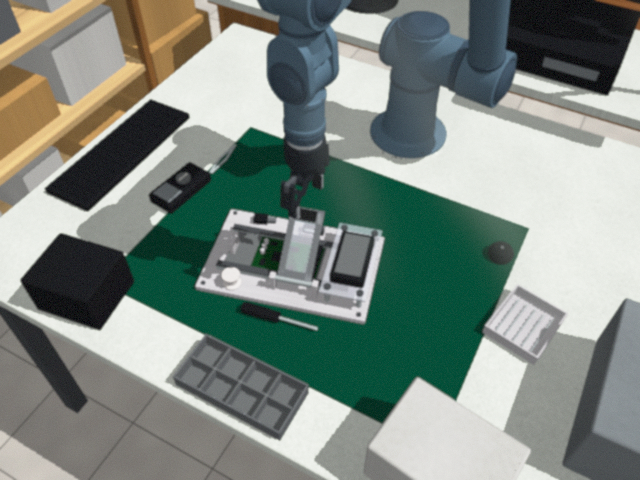

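View pics/side1.png

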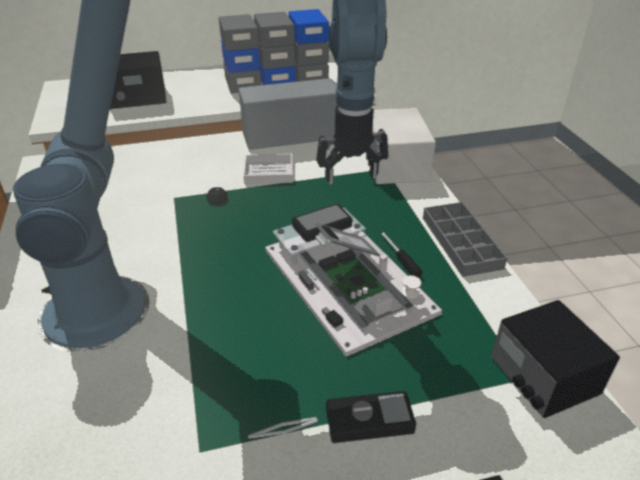

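The scene view shows the jig at (200–385, 210–320), with the bridge box at (353,255), the raised cover at (300,245), the plug at (263,217) and the spool at (231,276). The side view shows the carrier tab end near (380,305).

Run:
```python
from h import *
P=[]
for n in('scene','side'):
    c=dict(np.load(f'pics/{n}1.npz'));W=cloud(c);z=W[...,2]
    m=(c['range_z']>0)&(z>.010)&(z<.021)&(W[...,0]>.35)&(W[...,0]<.85)&(abs(W[...,1])<.35)
    m=cv2.morphologyEx(m.astype(np.uint8),cv2.MORPH_OPEN,np.ones((2,2)))
    q=W[m>0];  r=cv2.minAreaRect((q[:,:2]*1000).astype(np.float32));print(n,len(q),r,np.median(q[:,2]))
    # bridge box top
    m=(c['range_z']>0)&(abs(z-.09)<.006)&(W[...,0]>.4)&(W[...,0]<.8)&(W[...,1]>-.1)&(W[...,1]<.25)&(c['frame'].max(2)<90)
    m=cv2.morphologyEx(m.astype(np.uint8),cv2.MORPH_OPEN,np.ones((3,3)))
    q=W[m>0];print(' box',len(q),cv2.minAreaRect((q[:,:2]*1000).astype(np.float32)) if len(q)>5 else '')
    im=c['frame']; b=(190,200,210,130) if n=='scene' else (255,195,195,165)
    x,y,w,h=b;cr=cv2.resize(im[y:y+h,x:x+w],None,fx=3.8 if n=='scene' else 3.5,fy=3.8 if n=='scene' else 3.5,interpolation=cv2.INTER_CUBIC)
    cv2.imwrite(f'pics/{n}_crop.png',cr)
```

```text
scene 5706 ((921.9180908203125, -1.97296142578125), (970.3612060546875, 551.8155517578125), 18.99979591369629) 0.014357954326505381
 box 482 ((537.297119140625, 91.01992797851562), (129.98036193847656, 72.06855773925781), 14.636998176574707)
side 5721 ((580.8114013671875, -333.82232666015625), (1360.3856201171875, 477.7085266113281), 82.37991333007812) 0.015113587738450361
 box 278 ((524.369873046875, 60.42477798461914), (71.47149658203125, 140.5277862548828), 75.0890121459961)
```

View pics/scene_crop.png

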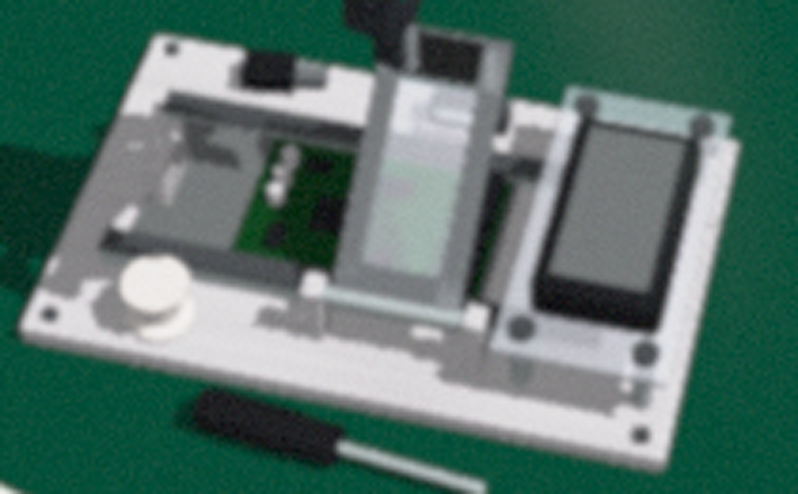

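View pics/side_crop.png

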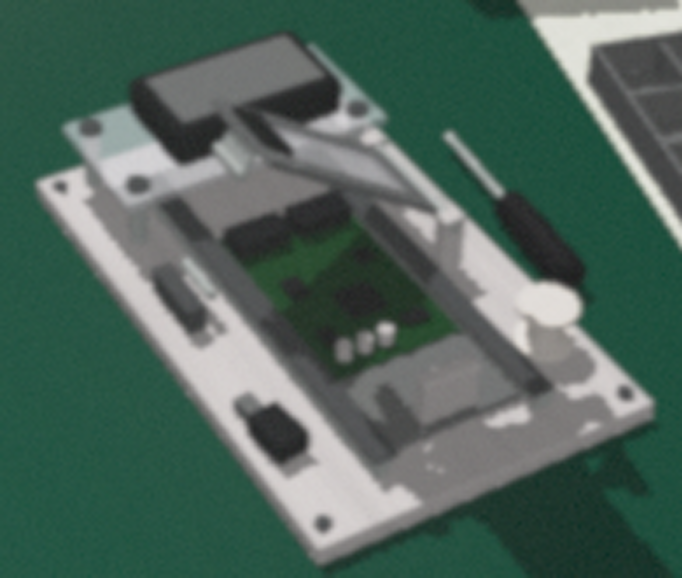

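The crops clearly show the plate corners: scene crop (155,35), (22,332), (665,462), (740,140); side crop (38,183), (318,553), (652,402). They also show the tab near side crop (450,372) and the cover pad at (448,55) in the scene crop.

```bash
cat > fit.py <<'E'
from h import *
from scipy.optimize import least_squares
cs={n:dict(np.load(f'pics/{n}1.npz')) for n in('scene','side')}
obs=[('scene',155,35,-120,-215),('scene',22,332,120,-215),('scene',665,462,120,165),('scene',740,140,-120,165),
 ('side',38,183,-120,165),('side',318,553,-120,-215),('side',652,402,120,-215)]
def px(n,u,v):
    return (np.array([190+u/3.8,200+v/3.8]) if n=='scene' else np.array([255+u/3.5,195+v/3.5]))-0.37
def J2W(p,q):
    c,s=np.cos(p[2]),np.sin(p[2]);q=np.asarray(q,float)
    return np.array([p[0]+c*q[0]-s*q[1],p[1]+s*q[0]+c*q[1],q[2]])
if __name__=='__main__':
    for n,u,v,X,Y in obs: print(n,X,Y,world(cs[n],*px(n,u,v),z=.015).round(4))
    fun=lambda p:np.concatenate([(world(cs[n],*px(n,u,v),z=.015)-J2W(p,[X/1e3,Y/1e3,.015]))[:2] for n,u,v,X,Y in obs])*1e3
    r=least_squares(fun,[.57,-.02,-.26]);print(r.x,r.fun.round(1))
    p=r.x;np.save('jig.npy',p)
    for n in cs:
        W=cloud(cs[n]);d=W-np.array([p[0],p[1],0]);c,s=np.cos(p[2]),np.sin(p[2])
        j=np.stack([d[...,0]*c+d[...,1]*s,-d[...,0]*s+d[...,1]*c,d[...,2]],-1)
        ok=cs[n]['range_z']>0
        m=ok&(abs(j[...,0])<.025)&(j[...,1]<-.09)&(j[...,1]>-.2)&(j[...,2]>.045)&(j[...,2]<.065)
        q=j[m];print(n,'tabtop',len(q),q.mean(0).round(4) if len(q) else'',np.percentile(q,[5,95],axis=0).round(4).tolist() if len(q) else '')
        m=ok&(abs(j[...,1])<.03)&(j[...,0]>-.09)&(j[...,0]<.085)&(j[...,2]>.055)&(j[...,2]<.2)
        q=j[m]
        if len(q): 
            a=np.polyfit(q[:,0],q[:,2],1);print(' cover slope',a,np.arctan(-a[0]),np.percentile(q,[2,98],axis=0).round(3).tolist())
        m=ok&(abs(j[...,2]-.09)<.005)&(j[...,0]>-.07)&(j[...,0]<.09)&(j[...,1]>.07)
        print(' box',m.sum(),np.percentile(j[m],[3,97],axis=0).round(4).tolist())
E
python3 fit.py
```

```text
scene -120 -215 [ 0.4949 -0.2593  0.015 ]
scene 120 -215 [ 0.7273 -0.195   0.015 ]
scene 120 165 [0.6299 0.1694 0.015 ]
scene -120 165 [0.3958 0.1081 0.015 ]
side -120 165 [0.3952 0.1033 0.015 ]
side -120 -215 [ 0.4894 -0.2634  0.015 ]
side 120 -215 [ 0.7205 -0.2     0.015 ]
[ 0.55364189 -0.0218993   0.25911223] [ 2.2  1.1  2.6  4.   2.5  1.1  0.4  1.3 -0.2 -3.6 -3.3 -2.9 -4.2 -1. ]
scene tabtop 100 [ 0.0039 -0.1619  0.0536] [[-0.0153, -0.1687, 0.0466], [0.0204, -0.1569, 0.0581]]
 cover slope [-0.71998147  0.11105612] 0.6240108516737474 [[-0.042, -0.028, 0.056], [0.08, 0.029, 0.145]]
 box 1598 [[-0.0462, 0.0784, 0.0858], [0.0744, 0.148, 0.0937]]
side tabtop 139 [-0.0063 -0.1664  0.0533] [[-0.0233, -0.1714, 0.0462], [0.0123, -0.1589, 0.0586]]
 cover slope [-0.61796931  0.10552554] 0.5535275565975453 [[-0.064, -0.029, 0.056], [0.076, 0.028, 0.146]]
 box 1118 [[-0.0555, 0.0752, 0.0859], [0.0706, 1.7424, 0.0939]]
```

```bash
cat > st.py <<'E'
from h import *
from scipy.spatial.transform import Rotation as R
p=np.load('jig.npy');s=env.get_state();d=s['tcp_pos']-[p[0],p[1],0];J=R.from_euler('z',p[2])
w=s['tcp_rot'];T=R.from_quat([w[1],w[2],w[3],w[0]])
A=(J.inv()*T).as_matrix()
print('t %.2f'%s['time_s'],'jig xyz mm',(J.inv().apply(d)*1e3).round(1),'F jig',J.inv().apply(s['contact_force']).round(1),'w %.3f'%s['grip_width'])
print('tool axes in jig (cols)',A.round(3).tolist())
E
python3 -m crank '[{"grip":0,"travel":[0,0,0],"delta_rot":[0,0,-1]},{"grip":0,"travel":[0,0,0],"delta_rot":[0,0,-1]},{"grip":0,"travel":[0,0,0],"delta_rot":[0,0,-1]},{"grip":0,"travel":[-1,0,0],"delta_rot":[0,0,0]},{"grip":0,"travel":[-1,-0.3,0],"delta_rot":[0,0,0]},{"grip":0,"travel":[-1,-0.3,0],"delta_rot":[0,0,0]},{"grip":0,"travel":[-1,0,0],"delta_rot":[0,0,0]},{"grip":0,"travel":[-1,0,0],"delta_rot":[0,0,0]},{"grip":0,"travel":[0,0,0],"delta_rot":[0,0,0]}]' 40; python3 st.py
```

```text
time_s: 0.85
tcp_pos: [0.6033, -0.2022, 0.1853]
tcp_rot: [-0.006, 0.6, 0.8, -0.002]
contact_force: [0.9, 0.2, -0.8]
grip_width: 0.0002
t 0.85 jig xyz mm [   1.8 -187.   185.3] F jig [ 0.9 -0.1 -0.8] w 0.000
tool axes in jig (cols) [[-0.026, 1.0, -0.011], [1.0, 0.026, 0.007], [0.007, -0.011, -1.0]]
```

```bash
python3 -m crank '[{"grip":0,"travel":[-0.5,0,0],"delta_rot":[0,0,0.3]},{"grip":0,"travel":[0,0,1],"delta_rot":[0,0,0]},{"grip":0,"travel":[0,0,1],"delta_rot":[0,0,0]},{"grip":0,"travel":[0,0,1],"delta_rot":[0,0,0]},{"grip":0,"travel":[0,0,0],"delta_rot":[0,0,0]}]'; python3 st.py
python3 - <<'E'
from h import *
c=shot('side');np.savez('pics/side2.npz',**c)
cv2.imwrite('pics/side2.png',cv2.resize(c['frame'][150:370,230:470],None,fx=2.5,fy=2.5,interpolation=cv2.INTER_CUBIC))
E
```

```text
time_s: 1.27
tcp_pos: [0.6101, -0.2277, 0.0622]
tcp_rot: [-0.003, 0.614, 0.79, -0.002]
contact_force: [-2.4, 1.7, -2.1]
grip_width: 0.0002
t 1.27 jig xyz mm [   1.9 -213.4   62.2] F jig [-1.9  2.3 -2.1] w 0.000
tool axes in jig (cols) [[0.009, 1.0, -0.006], [1.0, -0.009, 0.003], [0.003, -0.007, -1.0]]
```

View pics/side2.png

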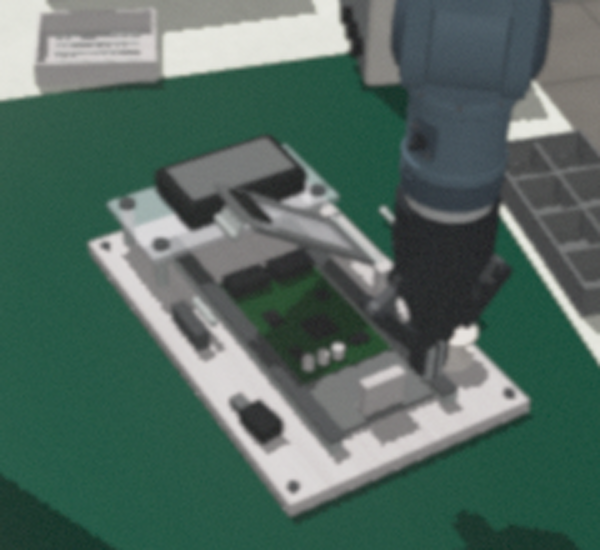

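Run:
```python
from fit import *
c=dict(np.load('pics/side2.npz'));p=np.load('jig.npy');s=env.get_state()
pr=lambda X:((proj(c,X)-[230,150])*2.5).round(0)
print('tip',pr(s['tcp_pos']))
for q in([0,-163,56],[0,-105,56],[-64,0,58],[-120,-215,15],[120,-215,15],[-120,165,15],[10,113,90],[-94,0,35],[80,-37,51],[57,-150,30]):print(q,pr(J2W(p,np.array(q)/1e3)))
for u,v in((432,370),(385,378),(380,395)): print(world(c,230+u/2.5,150+v/2.5))
```

```text
tip [425. 402.]
[0, -163, 56] [384. 373.]
[0, -105, 56] [346. 332.]
[-64, 0, 58] [221. 285.]
[-120, -215, 15] [292. 503.]
[120, -215, 15] [531. 397.]
[-120, 165, 15] [ 88. 240.]
[10, 113, 90] [231. 167.]
[-94, 0, 35] [192. 315.]
[80, -37, 51] [378. 263.]
[57, -150, 30] [428. 363.]
[ 0.60889406 -0.24079651  0.11428721]
[ 0.59359295 -0.186833    0.05820167]
[ 0.58866263 -0.19131788  0.04405353]
```

The side view shows the shut fingers beyond the tab (top at (384,378)), in free space, with the cover still open.

```bash
python3 -m crank '[{"grip":0,"travel":[0,0,0.6],"delta_rot":[0,0,0]},{"grip":0,"travel":[0.4,0,0],"delta_rot":[0,0,0]},{"grip":0,"travel":[0.3,0,0],"delta_rot":[0,0,0]},{"grip":0,"travel":[0.3,0,0],"delta_rot":[0,0,0]},{"grip":0,"travel":[0.3,0,0],"delta_rot":[0,0,0]},{"grip":0,"travel":[0,0,0],"delta_rot":[0,0,0]}]'; python3 st.py
```

```text
time_s: 1.82
tcp_pos: [0.6058, -0.1753, 0.0557]
tcp_rot: [0.007, 0.613, 0.79, 0.001]
contact_force: [-0.4, -0.2, -0.7]
grip_width: -0.0003
t 1.82 jig xyz mm [  11.2 -161.7   55.7] F jig [-0.4 -0.1 -0.7] w -0.000
tool axes in jig (cols) [[0.008, 1.0, 0.01], [1.0, -0.008, -0.01], [-0.01, 0.01, -1.0]]
```

```bash
python3 - <<'E'
from h import *
c=shot('side');a=cv2.resize(c['frame'][200:370,270:450],None,fx=3,fy=3,interpolation=cv2.INTER_CUBIC)
cv2.imwrite('pics/side3.png',a)
print(env.get_state()['joints'],env.get_state()['qd'])
E
python3 st.py
```

```text
[-0.38216181  0.54360705 -0.01703586  0.9942733  -0.00224097  0.93760534] [-0.02635093  0.01968689  0.01953759 -0.01772826 -0.01244468 -0.01047161]
t 1.87 jig xyz mm [  11.7 -163.1   56.2] F jig [0.3 0.1 0.9] w -0.000
tool axes in jig (cols) [[0.008, 1.0, 0.011], [1.0, -0.008, -0.011], [-0.011, 0.011, -1.0]]
```

View pics/side3.png

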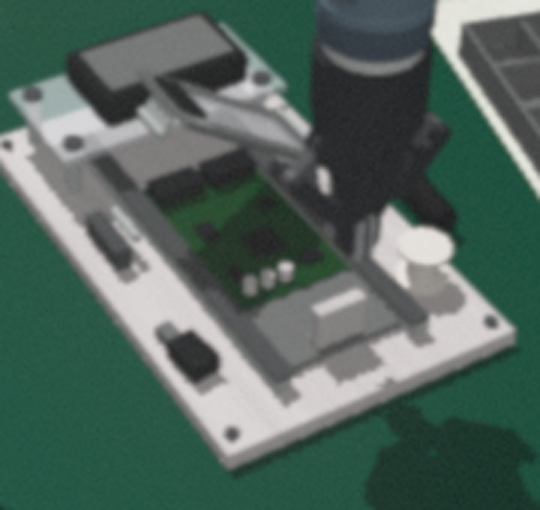

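```bash
python3 - <<'E'
from fit import *
p=np.load('jig.npy')
J=lambda W:(lambda d:np.stack([d[...,0]*np.cos(p[2])+d[...,1]*np.sin(p[2]),-d[...,0]*np.sin(p[2])+d[...,1]*np.cos(p[2]),d[...,2]],-1))(W-np.array([p[0],p[1],0]))
for n in('side','scene'):
    c=shot(n);print(n,'tcp px',proj(c,env.get_state()['tcp_pos']).round(1))
    j=J(cloud(c))*1e3
    if n=='side':
        for u,v in((365,248),(365,235),(350,225),(345,245),(370,255),(340,298),(330,315)):
            U,V=270+u/3,200+v/3;print((u,v),(U,V),j[int(V),int(U)].round(0))
    m=(c['range_z']>0)&(abs(j[...,0])<40)&(abs(j[...,1]+163)<40)&(j[...,2]>40)&(j[...,2]<110)
    vs,us=np.nonzero(m);q=j[m]
    for lo in range(40,110,10):
        k=(q[:,2]>=lo)&(q[:,2]<lo+10)
        if k.sum():print(lo,k.sum(),np.percentile(q[k],[5,50,95],axis=0)[:,:2].round(0).tolist(),us[k].mean().round(),vs[k].mean().round())
    cv2.imwrite(f'pics/{n}4.png',cv2.resize(c['frame'][190:310,190:350],None,fx=4,fy=4,interpolation=cv2.INTER_CUBIC))
w=env.camera('wrist');cv2.imwrite('pics/wrist4.png',w['frame']);print(w['tool_from_camera'])
a=cv2.imread('pics/scene4.png');b=cv2.resize(w['frame'],(640,480))
cv2.imwrite('pics/both4.png',cv2.resize(np.vstack([a,b]),(380,570)) if 0 else np.hstack([cv2.resize(a,(400,300)),cv2.resize(b,(400,300))]))
E
python3 st.py
```

```text
side tcp px [388.4 297.9]
(365, 248) (391.6666666666667, 282.6666666666667) [   8. -171.  108.]
(365, 235) (391.6666666666667, 278.3333333333333) [   6. -173.  121.]
(350, 225) (386.6666666666667, 275.0) [  -2. -166.  128.]
(345, 245) (385.0, 281.6666666666667) [  -4. -167.  113.]
(370, 255) (393.3333333333333, 285.0) [  11. -175.  101.]
(340, 298) (383.3333333333333, 299.3333333333333) [   0. -161.   55.]
(330, 315) (380.0, 305.0) [ -12. -168.   50.]
40 67 [[-24.0, -172.0], [-10.0, -169.0], [13.0, -161.0]] 382.0 306.0
50 102 [[-22.0, -171.0], [-6.0, -166.0], [14.0, -159.0]] 382.0 301.0
60 1 [[-19.0, -170.0], [-19.0, -170.0], [-19.0, -170.0]] 378.0 303.0
90 6 [[2.0, -173.0], [4.0, -171.0], [14.0, -168.0]] 390.0 286.0
100 47 [[-4.0, -175.0], [3.0, -170.0], [22.0, -158.0]] 389.0 283.0
scene tcp px [230.7 241. ]
40 39 [[-15.0, -167.0], [14.0, -158.0], [22.0, -157.0]] 234.0 243.0
50 79 [[-15.0, -168.0], [3.0, -163.0], [20.0, -157.0]] 233.0 239.0
80 1 [[16.0, -158.0], [16.0, -158.0], [16.0, -158.0]] 231.0 233.0
90 4 [[14.0, -157.0], [17.0, -154.0], [18.0, -153.0]] 232.0 232.0
100 37 [[9.0, -170.0], [22.0, -157.0], [27.0, -152.0]] 229.0 230.0
[[-1.18776111e-03 -9.55211624e-01 -2.95921176e-01  7.66458165e-02]
 [ 9.99999287e-01 -1.09925839e-03 -4.65447820e-04  1.27474590e-03]
 [ 1.19307332e-04 -2.95921518e-01  9.55212249e-01 -1.80069146e-01]
 [ 0.00000000e+00  0.00000000e+00  0.00000000e+00  1.00000000e+00]]
t 2.02 jig xyz mm [  10.7 -164.9   54.5] F jig [-0.4 -0.4  1. ] w -0.000
tool axes in jig (cols) [[0.011, 1.0, 0.01], [1.0, -0.011, -0.011], [-0.011, 0.01, -1.0]]
```

View pics/both4.png

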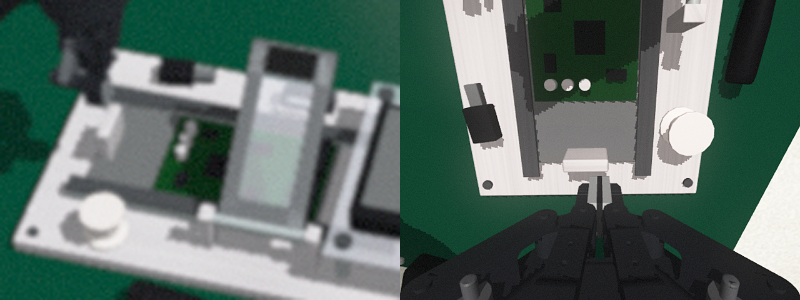

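```bash
cat > wr.py <<'E'
from h import *
from scipy.spatial.transform import Rotation as R
p=np.load('jig.npy');s=env.get_state();w=env.camera('wrist')
f=240/np.tan(np.radians(w['fov_y'])/2);M=w['tool_from_camera'];q=s['tcp_rot'];T=R.from_quat([q[1],q[2],q[3],q[0]]).as_matrix()
v,u=np.mgrid[:480,:640];d=w['range_z']
P=np.stack([(u-w['cx'])/f*d,(v-w['cy'])/f*d,d],-1)@M[:3,:3].T+M[:3,3]
Wd=P@T.T+s['tcp_pos'];
c=np.linalg.inv(M)@[0,0,0,1];print('f',f,'tcp px',c[:2]/c[2]*f+[w['cx'],w['cy']])
E
python3 - <<'E'
from wr import *
for u,v in((480,256),(455,256),(510,200),(440,200),(350,200),(480,276),(470,290),(488,290),(470,310),(330,300),(540,200),(550,30),(500,236)):
    print((u,v),'d',d[v,u].round(3),'tool',(P[v,u]*1e3).round(0),'world',(Wd[v,u]*1e3).round(0))
E
python3 st.py
```

```text
f 360.4701458503688 tcp px [316.79077507 269.07046061]
(480, 256) d 0.237 tool [ -9. 107.  42.] world [ 713. -161.   14.]
(455, 256) d 0.236 tool [-8. 90. 41.] world [ 696. -165.   14.]
(510, 200) d 0.24 tool [ 26. 128.  56.] world [ 725. -122.   -0.]
(440, 200) d 0.191 tool [36. 65.  7.] world [ 661. -127.   47.]
(350, 200) d 0.218 tool [31. 20. 34.] world [ 618. -144.   20.]
(480, 276) d 0.258 tool [-30. 116.  57.] world [ 727. -179.   -1.]
(470, 290) d 0.245 tool [-33. 104.  42.] world [ 715. -186.   14.]
(488, 290) d 0.259 tool [-40. 123.  55.] world [ 736. -187.    1.]
(470, 310) d 0.265 tool [-57. 112.  56.] world [ 730. -206.   -0.]
(330, 300) d 0.134 tool [ 13.   5. -59.] world [ 608. -164.  114.]
(540, 200) d 0.241 tool [ 26. 149.  57.] world [ 745. -117.   -1.]
(550, 30) d 0.196 tool [124. 127.  40.] world [699. -28.  15.]
(500, 236) d 0.247 tool [  1. 125.  56.] world [ 728. -147.    0.]
t 2.07 jig xyz mm [  10.4 -164.9   54. ] F jig [ 0.3 -0.7  0.1] w -0.000
tool axes in jig (cols) [[0.011, 1.0, 0.009], [1.0, -0.011, -0.01], [-0.01, 0.009, -1.0]]
```

Run:
```python
from wr import *
c_,s_=np.cos(p[2]),np.sin(p[2]);D=Wd-[p[0],p[1],0]
Jg=np.stack([D[...,0]*c_+D[...,1]*s_,-D[...,0]*s_+D[...,1]*c_,D[...,2]],-1)*1e3
for u in(275,318):
  for v in range(225,345,6): print((u,v),'d',d[v,u].round(3),'tool',(P[v,u]*1e3).round(0),'jig',Jg[v,u].round(0),w['frame'][v,u])
cv2.imwrite('pics/w5.png',cv2.resize(w['frame'][200:400,200:440],None,fx=2.5,fy=2.5,interpolation=cv2.INTER_CUBIC))
```

```text
f 360.4701458503688 tcp px [316.7902974  269.07063605]
(275, 225) d 0.221 tool [ 15. -26.  32.] jig [ -15. -150.   21.] [127 129 128]
(275, 231) d 0.222 tool [ 12. -26.  33.] jig [ -15. -153.   21.] [125 122 124]
(275, 237) d 0.223 tool [  8. -26.  32.] jig [ -15. -157.   22.] [147 147 150]
(275, 243) d 0.212 tool [  8. -25.  21.] jig [ -14. -157.   33.] [170 175 184]
(275, 249) d 0.202 tool [  8. -23.  10.] jig [ -13. -157.   44.] [173 176 187]
(275, 255) d 0.194 tool [  8. -22.   1.] jig [ -12. -157.   52.] [175 176 187]
(275, 261) d 0.193 tool [  5. -22.   0.] jig [ -12. -160.   54.] [225 225 233]
(275, 267) d 0.193 tool [  2. -22.  -2.] jig [ -12. -163.   55.] [220 221 228]
(275, 273) d 0.195 tool [ -2. -23.  -0.] jig [ -12. -167.   54.] [223 224 233]
(275, 279) d 0.24 tool [-24. -28.  40.] jig [ -18. -189.   14.] [143 146 153]
(275, 285) d 0.24 tool [-28. -28.  39.] jig [ -18. -193.   15.] [145 146 154]
(275, 291) d 0.241 tool [-32. -28.  39.] jig [ -18. -197.   15.] [172 173 182]
(275, 297) d 0.244 tool [-37. -29.  40.] jig [ -18. -202.   14.] [226 228 234]
(275, 303) d 0.245 t
[... 1330 characters left out ...]
  98.] [55 50 56]
(318, 291) d 0.142 tool [ 13.   1. -52.] jig [  11. -152.  105.] [54 52 55]
(318, 297) d 0.139 tool [ 12.   1. -55.] jig [  11. -153.  109.] [54 51 58]
(318, 303) d 0.133 tool [ 12.   1. -60.] jig [  11. -152.  114.] [48 47 47]
(318, 309) d 0.131 tool [ 11.   1. -63.] jig [  11. -153.  117.] [49 49 53]
(318, 315) d 0.125 tool [ 12.   1. -69.] jig [  11. -152.  123.] [43 42 41]
(318, 321) d 0.121 tool [ 13.   1. -74.] jig [  11. -152.  128.] [45 45 47]
(318, 327) d 0.12 tool [ 11.   1. -75.] jig [  11. -153.  129.] [57 58 59]
(318, 333) d 0.119 tool [  9.   1. -76.] jig [  11. -155.  130.] [47 49 47]
(318, 339) d 0.121 tool [  7.   1. -75.] jig [  11. -157.  129.] [46 43 48]
```

View pics/w5.png

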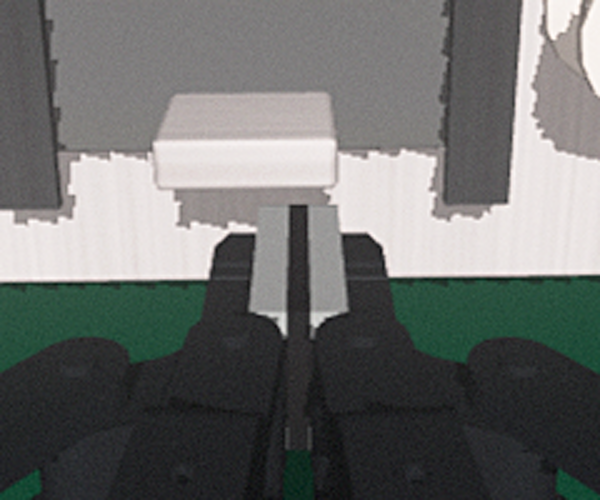

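```bash
python3 - <<'E'
from wr import *
for u in(306,309,312,326,330,334):
  print(u,[(v,(P[v,u]*1e3).round(0).tolist()) for v in (279,282,284,288,296,306,316,322)])
E
python3 st.py
```

```text
f 360.4701458503688 tcp px [316.78977311 269.07059788]
306 [(279, [-24.0, -7.0, 40.0]), (282, [12.0, -4.0, -41.0]), (284, [12.0, -4.0, -43.0]), (288, [12.0, -4.0, -47.0]), (296, [12.0, -4.0, -55.0]), (306, [12.0, -4.0, -63.0]), (316, [12.0, -3.0, -70.0]), (322, [12.0, -3.0, -73.0])]
309 [(279, [-24.0, -5.0, 40.0]), (282, [12.0, -3.0, -42.0]), (284, [12.0, -3.0, -43.0]), (288, [12.0, -3.0, -47.0]), (296, [12.0, -3.0, -54.0]), (306, [12.0, -2.0, -63.0]), (316, [12.0, -2.0, -70.0]), (322, [13.0, -2.0, -74.0])]
312 [(279, [-25.0, -4.0, 41.0]), (282, [12.0, -2.0, -41.0]), (284, [13.0, -2.0, -45.0]), (288, [12.0, -2.0, -48.0]), (296, [12.0, -1.0, -55.0]), (306, [12.0, -1.0, -62.0]), (316, [13.0, -1.0, -71.0]), (322, [12.0, -1.0, -74.0])]
326 [(279, [-25.0, 6.0, 41.0]), (282, [12.0, 4.0, -42.0]), (284, [12.0, 4.0, -44.0]), (288, [12.0, 4.0, -47.0]), (296, [12.0, 4.0, -55.0]), (306, [12.0, 4.0, -63.0]), (316, [12.0, 4.0, -70.0]), (322, [12.0, 4.0, -73.0])]
330 [(279, [-24.0, 8.0, 40.0]), (282, [12.0, 6.0, -42.0]), (284, [12.0, 6.0, -44.0]), (288, [12.0, 6.0, -47.0]), (296, [12.0, 5.0, -54.0]), (306, [12.0, 5.0, -62.0]), (316, [12.0, 5.0, -69.0]), (322, [11.0, 5.0, -72.0])]
334 [(279, [-24.0, 11.0, 40.0]), (282, [12.0, 7.0, -42.0]), (284, [12.0, 7.0, -44.0]), (288, [12.0, 7.0, -47.0]), (296, [12.0, 7.0, -55.0]), (306, [12.0, 7.0, -63.0]), (316, [12.0, 6.0, -70.0]), (322, [12.0, 6.0, -73.0])]
t 2.17 jig xyz mm [   9.9 -164.9   53.3] F jig [ 0.3  0.6 -0.3] w 0.000
tool axes in jig (cols) [[0.012, 1.0, 0.008], [1.0, -0.011, -0.009], [-0.009, 0.008, -1.0]]
```

The wrist depth shows the real fingertips ending about 41 mm short of the reported TCP (tool z ≈ -41). The scene and side depths agree, with the lowest gripper points at about z 95. From here I take the tip as (0, +1, -41) mm in the tool frame. Next: back off and descend properly outside the tab.

```bash
sed -i "s/^p=np.load('jig.npy');s=env.get_state();d=s\['tcp_pos'\]-/p=np.load('jig.npy');s=env.get_state();w=s['tcp_rot'];T=R.from_quat([w[1],w[2],w[3],w[0]]);d=s['tcp_pos']+T.apply([0,.001,-.041])-/; s/jig xyz mm/TIP jig mm/" st.py
python3 -m crank '[{"grip":0,"travel":[-0.6,-0.2,0],"delta_rot":[0,0,0]},{"grip":0,"travel":[-0.6,-0.1,0],"delta_rot":[0,0,0]},{"grip":0,"travel":[0,0,0],"delta_rot":[0,0,0]},{"grip":0,"travel":[0,0,0],"delta_rot":[0,0,0]}]'; python3 st.py
```

```text
time_s: 2.5
tcp_pos: [0.6051, -0.2306, 0.0524]
tcp_rot: [0.005, 0.615, 0.789, 0.0]
contact_force: [0.3, -0.1, 0.9]
grip_width: 0.0
t 2.50 TIP jig mm [  -3.  -214.6   93.4] F jig [ 0.3 -0.1  0.9] w 0.000
tool axes in jig (cols) [[0.012, 1.0, 0.007], [1.0, -0.012, -0.008], [-0.008, 0.007, -1.0]]
```

```bash
python3 -m crank '[{"grip":0,"travel":[0.1,0,0.6],"delta_rot":[0,0,0]},{"grip":0,"travel":[0.1,0.05,0.6],"delta_rot":[0,0,0]},{"grip":0,"travel":[0,0,0],"delta_rot":[0,0,0]},{"grip":0,"travel":[0,0,0],"delta_rot":[0,0,0]}]'; python3 st.py
```

```text
time_s: 2.83
tcp_pos: [0.6065, -0.2235, 0.0041]
tcp_rot: [0.006, 0.616, 0.788, 0.001]
contact_force: [-0.5, 0.5, 1.0]
grip_width: -0.0001
t 2.83 TIP jig mm [   0.  -208.    45.1] F jig [-0.3  0.6  1. ] w -0.000
tool axes in jig (cols) [[0.015, 1.0, 0.009], [1.0, -0.014, -0.009], [-0.009, 0.009, -1.0]]
```

```bash
python3 -m crank '[{"grip":0,"travel":[0.2,0,0.15],"delta_rot":[0,0,0]},{"grip":0,"travel":[0.3,0,0],"delta_rot":[0,0,0]},{"grip":0,"travel":[0.3,0,0],"delta_rot":[0,0,0]},{"grip":0,"travel":[0.3,0,0],"delta_rot":[0,0,0]},{"grip":0,"travel":[0,0,0],"delta_rot":[0,0,0]}]'; python3 st.py;python3 -m crank '[{"grip":0,"travel":[0.3,0,0.05],"delta_rot":[0,0,0]},{"grip":0,"travel":[0.3,0,0],"delta_rot":[0,0,0]},{"grip":0,"travel":[0.1,0,0],"delta_rot":[0,0,0]}]'; python3 st.py
```

```text
time_s: 3.25
tcp_pos: [0.5962, -0.1778, 0.0004]
tcp_rot: [0.008, 0.616, 0.788, 0.0]
contact_force: [-0.2, 0.7, 0.5]
grip_width: -0.0001
t 3.25 TIP jig mm [   1.7 -161.1   41.4] F jig [-0.   0.7  0.5] w -0.000
tool axes in jig (cols) [[0.015, 1.0, 0.01], [1.0, -0.015, -0.013], [-0.013, 0.011, -1.0]]
time_s: 3.5
tcp_pos: [0.5906, -0.1502, 0.0004]
tcp_rot: [0.011, 0.616, 0.788, -0.0]
contact_force: [1.1, -2.0, -1.7]
grip_width: -0.0003
t 3.50 TIP jig mm [   3.3 -132.8   41.4] F jig [ 0.6 -2.2 -1.7] w -0.000
tool axes in jig (cols) [[0.015, 1.0, 0.013], [1.0, -0.014, -0.019], [-0.018, 0.013, -1.0]]
```

```bash
python3 -m crank '[{"grip":0,"travel":[0.12,0,0],"delta_rot":[0,0,0]},{"grip":0,"travel":[0.12,0,0],"delta_rot":[0,0,0]}]'; python3 st.py;python3 -m crank '[{"grip":0,"travel":[0.12,0,0],"delta_rot":[0,0,0]},{"grip":0,"travel":[0.12,0,0],"delta_rot":[0,0,0]}]'; python3 st.py
```

```text
time_s: 3.67
tcp_pos: [0.5883, -0.1407, 0.0007]
tcp_rot: [0.012, 0.615, 0.788, -0.001]
contact_force: [5.1, -17.5, -4.1]
grip_width: 0.0003
t 3.67 TIP jig mm [   3.5 -122.8   41.7] F jig [  0.4 -18.2  -4.1] w 0.000
tool axes in jig (cols) [[0.014, 1.0, 0.013], [1.0, -0.014, -0.021], [-0.021, 0.013, -1.0]]
time_s: 3.83
tcp_pos: [0.5884, -0.1419, 0.0011]
tcp_rot: [0.02, 0.617, 0.787, -0.01]
contact_force: [2.5, -14.7, -7.9]
grip_width: -0.0
t 3.83 TIP jig mm [   3.5 -123.1   42.1] F jig [ -1.3 -14.8  -7.9] w -0.000
tool axes in jig (cols) [[0.019, 1.0, 0.009], [0.999, -0.019, -0.044], [-0.044, 0.01, -0.999]]
```

```bash
python3 -m crank '[{"grip":0,"travel":[-0.5,0,0],"delta_rot":[0,0,0]},{"grip":0,"travel":[-0.6,0,0],"delta_rot":[0,-0.45,0]},{"grip":0,"travel":[0,0,-1],"delta_rot":[0,0,0]},{"grip":0,"travel":[0,0,-1],"delta_rot":[0,0,0]},{"grip":0,"travel":[0,0,-1],"delta_rot":[0,0,0]},{"grip":0,"travel":[0,0,-0.6],"delta_rot":[0,0,0]},{"grip":0,"travel":[0,0,0],"delta_rot":[0,0,0]},{"grip":0,"travel":[0,0,0],"delta_rot":[0,0,0]}]'; python3 st.py
python3 - <<'E'
from wr import *
c_,s_=np.cos(p[2]),np.sin(p[2])
def toj(W):
    D=W-[p[0],p[1],0];return np.stack([D[...,0]*c_+D[...,1]*s_,-D[...,0]*s_+D[...,1]*c_,D[...,2]],-1)*1e3
def rep(n,j,ok):
    m=ok&(abs(j[...,0])<20)&(abs(j[...,1]+120)<50)&(j[...,2]>50)&(j[...,2]<62)
    print(n,'tab',m.sum(),np.percentile(j[m],[4,50,96],axis=0).round(1).tolist() if m.any() else'')
rep('wrist',toj(Wd),d>0)
for n in('scene','side'):
    c=shot(n);j=toj(cloud(c));rep(n,j,c['range_z']>0)
    m=(c['range_z']>0)&(abs(j[...,1])<30)&(j[...,0]>-80)&(j[...,0]<60)&(j[...,2]>60)&(j[...,2]<170)
    q=j[m];print(np.polyfit(q[:,0],q[:,2],1));
    k=c['frame'].max(2)[m]<60;print(' dark pad',k.sum(),np.percentile(q[k],[5,50,95],axis=0).round(0).tolist())
E
```

```text
time_s: 4.5
tcp_pos: [0.5926, -0.1706, 0.1495]
tcp_rot: [0.032, 0.617, 0.786, -0.02]
contact_force: [0.4, 1.0, -1.0]
grip_width: 0.0
t 4.50 TIP jig mm [   0.3 -150.6  190.4] F jig [ 0.6  0.9 -1. ] w 0.000
tool axes in jig (cols) [[0.021, 1.0, 0.007], [0.997, -0.02, -0.075], [-0.074, 0.008, -0.997]]
f 360.4701458503688 tcp px [316.83182667 269.14660063]
wrist tab 903 [[-18.1, -110.2, 53.0], [-0.2, -104.5, 54.8], [18.0, -99.2, 56.2]]
scene tab 81 [[-16.6, -111.0, 50.9], [1.7, -104.2, 54.4], [19.5, -99.4, 58.1]]
[ -0.7442709  110.93054043]
 dark pad 180 [[-40.0, -18.0, 132.0], [-32.0, -0.0, 139.0], [-24.0, 18.0, 146.0]]
side tab 84 [[-18.6, -113.1, 50.6], [-2.8, -108.3, 55.6], [14.2, -100.0, 58.7]]
[ -0.6011648  106.05075838]
 dark pad 51 [[-47.0, -23.0, 136.0], [-39.0, -4.0, 142.0], [-31.0, 16.0, 147.0]]
```

```bash
python3 -m crank '[{"grip":0,"travel":[0,0,0],"delta_rot":[0,0.5,0]},{"grip":0,"travel":[0,0,0],"delta_rot":[0,0.35,0.2]},{"grip":0,"travel":[0.9,-0.25,0],"delta_rot":[0,0,0]},{"grip":0,"travel":[1,-0.3,0],"delta_rot":[0,0,0]},{"grip":0,"travel":[1,-0.3,0],"delta_rot":[0,0,0]},{"grip":0,"travel":[0.8,0,0],"delta_rot":[0,0,0]},{"grip":0,"travel":[0,0,0],"delta_rot":[0,0,0]},{"grip":0,"travel":[0,0,0],"delta_rot":[0,0,0]}]'; python3 st.py
```

```text
time_s: 5.32
tcp_pos: [0.512, -0.0268, 0.1292]
tcp_rot: [-0.016, 0.627, 0.779, -0.002]
contact_force: [0.5, -1.3, 0.7]
grip_width: -0.0002
t 5.32 TIP jig mm [-39.6   5.  170.2] F jig [ 0.1 -1.4  0.7] w -0.000
tool axes in jig (cols) [[0.044, 0.999, -0.022], [0.999, -0.043, 0.023], [0.022, -0.023, -0.999]]
```

```bash
python3 -m crank '[{"grip":0,"travel":[-0.1,0,0.4],"delta_rot":[0,0,-0.45]},{"grip":0,"travel":[0,-0.05,0.4],"delta_rot":[0,0,0]},{"grip":0,"travel":[0,-0.1,0.4],"delta_rot":[0,0,0]},{"grip":0,"travel":[0,-0.1,0.4],"delta_rot":[0,0,0]}]'; python3 st.py; python3 -m crank '[{"grip":0,"travel":[0,-0.1,0.4],"delta_rot":[0,0,0]},{"grip":0,"travel":[0,-0.1,0.4],"delta_rot":[0,0,0]}]'; python3 st.py
```

```text
time_s: 5.65
tcp_pos: [0.5036, -0.0341, 0.0627]
tcp_rot: [-0.015, 0.611, 0.792, -0.001]
contact_force: [-0.5, 0.9, 2.0]
grip_width: 0.0
t 5.65 TIP jig mm [-49.6   0.2 103.6] F jig [-0.2  1.   2. ] w 0.000
tool axes in jig (cols) [[0.002, 1.0, -0.02], [1.0, -0.002, 0.022], [0.022, -0.02, -1.0]]
time_s: 5.82
tcp_pos: [0.4952, -0.0372, 0.0279]
tcp_rot: [-0.015, 0.611, 0.791, -0.001]
contact_force: [1.2, 3.6, 9.6]
grip_width: -0.0001
t 5.82 TIP jig mm [-58.6  -0.7  68.9] F jig [2.1 3.2 9.6] w -0.000
tool axes in jig (cols) [[0.005, 1.0, -0.02], [1.0, -0.004, 0.023], [0.023, -0.021, -1.0]]
```

Now at the roller. Small presses from here.

```bash
python3 -m crank '[{"grip":0,"travel":[0,-0.05,0.2],"delta_rot":[0,0,0]},{"grip":0,"travel":[0,-0.03,0.15],"delta_rot":[0,0,0]}]'; python3 st.py; python3 -m crank '[{"grip":0,"travel":[0,0,0.12],"delta_rot":[0,0,0]},{"grip":0,"travel":[0,0,0.12],"delta_rot":[0,0,0]}]'; python3 st.py
```

```text
time_s: 5.98
tcp_pos: [0.4934, -0.0383, 0.0172]
tcp_rot: [-0.015, 0.612, 0.791, 0.001]
contact_force: [-26.0, 10.0, 109.0]
grip_width: -0.0002
t 5.98 TIP jig mm [-60.8  -1.5  58.2] F jig [-22.5  16.3 109. ] w -0.000
tool axes in jig (cols) [[0.007, 1.0, -0.017], [1.0, -0.006, 0.025], [0.025, -0.017, -1.0]]
time_s: 6.15
tcp_pos: [0.4933, -0.038, 0.0187]
tcp_rot: [-0.015, 0.613, 0.79, 0.003]
contact_force: [-14.0, 5.5, 40.2]
grip_width: -0.0001
t 6.15 TIP jig mm [-61.   -1.2  59.7] F jig [-12.1   8.9  40.2] w -0.000
tool axes in jig (cols) [[0.007, 1.0, -0.013], [1.0, -0.007, 0.027], [0.027, -0.013, -1.0]]
```

The cover is on its stop, with a peak reading of 109 N, which is close to the limit. Lift off now.

```bash
python3 -m crank '[{"grip":0,"travel":[0,0,-0.3],"delta_rot":[0,0,0]},{"grip":0,"travel":[0,0,-0.8],"delta_rot":[0,0,0]},{"grip":0,"travel":[0,0,-1],"delta_rot":[0,0,0]},{"grip":0,"travel":[0,0,-1],"delta_rot":[0,0,0]},{"grip":0,"travel":[-1,0,-0.3],"delta_rot":[0,0,0]},{"grip":0,"travel":[-1,0,0],"delta_rot":[0,0,0]},{"grip":0,"travel":[-1,0,0],"delta_rot":[0,0,0]},{"grip":0,"travel":[0,0,0],"delta_rot":[0,0,0]},{"grip":0,"travel":[0,0,0],"delta_rot":[0,0,0]},{"grip":0,"travel":[0,0,0],"delta_rot":[0,0,0]}]'; python3 st.py
python3 - <<'E'
from wr import *
c_,s_=np.cos(p[2]),np.sin(p[2])
def toj(W):
    D=W-[p[0],p[1],0];return np.stack([D[...,0]*c_+D[...,1]*s_,-D[...,0]*s_+D[...,1]*c_,D[...,2]],-1)*1e3
ims=[]
def rep(n,j,ok,fr):
    m=ok&(abs(j[...,0])<20)&(abs(j[...,1]+120)<50)&(j[...,2]>50)&(j[...,2]<62)
    print(n,'tab',m.sum(),np.percentile(j[m],[4,50,96],axis=0).round(1).tolist() if m.any() else'')
    m=ok&(abs(j[...,1])<20)&(abs(j[...,0]+64)<11)&(j[...,2]>40)&(j[...,2]<180);print('  pad z',m.sum(),np.percentile(j[m],[10,50,90],axis=0).round(1).tolist() if m.any() else '')
rep('wrist',toj(Wd),d>0,w['frame'])
for n in('scene','side'):
    c=shot(n);rep(n,toj(cloud(c)),c['range_z']>0,c['frame']);x,y=(190,190) if n=='scene' else(250,190)
    ims.append(cv2.resize(c['frame'][y:y+165,x:x+200],(400,330),interpolation=cv2.INTER_CUBIC))
cv2.imwrite('pics/end.png',np.hstack(ims))
E
```

```text
time_s: 6.98
tcp_pos: [0.5258, -0.1687, 0.1576]
tcp_rot: [-0.015, 0.615, 0.789, 0.001]
contact_force: [-0.6, 0.2, 0.4]
grip_width: 0.0001
t 6.98 TIP jig mm [ -62.9 -135.8  198.5] F jig [-0.5  0.4  0.4] w 0.000
tool axes in jig (cols) [[0.013, 1.0, -0.016], [1.0, -0.013, 0.025], [0.025, -0.017, -1.0]]
f 360.4701458503688 tcp px [316.73039124 269.02616541]
wrist tab 794 [[-18.7, -110.6, 52.5], [-0.5, -104.6, 54.8], [17.4, -99.1, 56.2]]
  pad z 1965 [[-72.8, -15.6, 56.6], [-64.0, 0.7, 57.7], [-55.3, 16.2, 58.8]]
scene tab 79 [[-15.1, -110.5, 50.7], [2.3, -104.0, 54.8], [19.3, -99.4, 59.0]]
  pad z 124 [[-71.3, -16.0, 54.5], [-62.6, 0.3, 57.5], [-54.5, 14.9, 60.8]]
side tab 83 [[-18.1, -113.2, 52.0], [-2.2, -108.4, 55.5], [12.4, -101.4, 58.1]]
  pad z 102 [[-72.7, -16.5, 55.8], [-65.0, -0.7, 58.7], [-57.9, 15.7, 61.1]]
```

View pics/end.png

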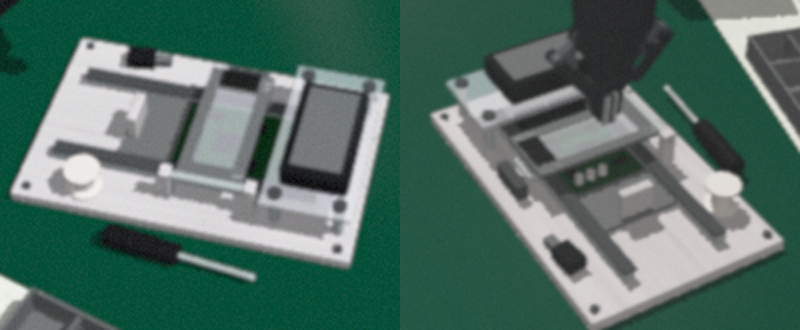

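The picture shows the cover lying flat (pad at left (243,80)), the tab at its home position, the plug, spool and screwdriver where they were, and the gripper clear.

```bash
python3 -c "
from plant import env
print(env.close_job())"
```

```text
the job is handed in; nothing more can be done
None
```

The board is loaded and the cover is latched shut; I handed the job in at about 7 s of robot time.

- **Carrier:** I pushed it by the tab with shut fingers until it met the hard stop, at about 18 N. The wrist and scene cameras then put the tab at y ≈ -104.5 mm, against -105 mm at home. The side camera read -108 mm, but that camera was a few millimetres off throughout.
- **Cover:** Only after that did I press the pad down past the roller onto its stop. With the robot lifted clear, the pad measured z ≈ 57.5–58.7 mm in all three cameras, against 58 mm shut, so it stays shut by itself.
- **Bystanders:** The plug, spool and screwdriver look unmoved in the last picture. I did not check the multimeter, shell, tweezers or flux jar again, but the arm was never near them.

**What disagreed or came close:**
- **Fingertips:** They end about 41 mm short of the reported TCP. All three cameras showed this, and I corrected for it. Before that, my first pass went over the tab without touching it.
- **Force:** The cover's last press reached 109 N at the wrist. That is the highest reading I saw and close to the 120 N limit. Readings came only at the end of each move, so a brief higher peak cannot be ruled out.

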